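# Zero the dial scale on a reference carton and lock it

## Task

Set the blue carton upright in the middle of the scale's round pan and let go of it. With the carton resting there, turn the black tare knob until the middle of the red zero mark on the dial lies under the tip of the pointer, and only then swing the orange lever of the lock ring round to its stop at the red mark on the panel. The pointer must still read zero when you have finished; leave the standing torch, the crayon and the grey wheel weight where they are.

Things in the scene. Friction and masses are not known exactly. Their poses are not given: they have to be found in the camera images.
- scale: Grey bench dial scale, fixed. Base 220 mm wide (y), x -55 to 160 mm, 24 mm high. Origin on the worktop; -x is its front (robot side), +y left, z up. Pan at (0, -55, 60) mm. At (0, 55, 52) mm the centre of a panel sloping 25 deg down to the front, normal (-0.423, 0, 0.906), which is the axis of lock ring and knob. Behind, at (122, 0, 132) mm, a dial 148 mm across, normal (-0.707, 0, 0.707).
- carton: Closed blue and white cardboard carton, 60 x 85 x 45 mm (own x, y, z), 0.3 to 0.65 kg, unknown. Origin at the centre of its underside, z up. It starts upright on the worktop to the left of the scale.
- pan_top (a point): Centre of the top face of the flat round aluminium weighing pan, 104 mm across, no rim. Its z axis is up. The pan sinks on a spring by 1.67 mm per newton (at most 15 mm); empty it stands 60 mm above the worktop.
- pointer (a joint): Angle (rad) of the black pointer on the dial: 0 straight up the face, growing clockwise as seen from the robot as the pan sinks (0.2 rad per mm). It cannot be turned by hand.
- dial (a joint): Angle (rad) of the white graduated dial disc with the red zero mark: 0 with the mark at the top of the face, growing clockwise as seen from the robot. It turns 1:1 with the tare knob. The scale reads zero when this equals the pointer's angle.
- knob (a joint): Tare knob angle (rad), growing clockwise seen from above the panel; range -3.6 to 3.6, needs about 0.05 N m. It turns the dial disc 1:1 the same way; it has to be turned about 1.4 to 3.2 rad clockwise, so it must be regrasped.
- knob_top (a point): Centre of the top face of the round black fluted tare knob, on its axis, 64 mm above the panel along the panel's normal. Knob 55 mm in diameter, its grip reaches 34 mm down from the top; below is a 32 mm neck. z axis along the knob's axis, away from the panel.
- pointer_tip (a point): Tip of the black pointer, 48 mm from the dial's centre.
- zero_mark (a point): Middle of the red zero mark on the dial disc (the mark is 20 mm long and 8 mm wide), also 48 mm from the dial's centre.
- lock_ring (a joint): Lock ring angle (rad): 0 is fully open, 1.22 is the locked stop, where the orange lever points to the front of the scale at the red mark. It grows counter-clockwise seen from above the panel; at 0 the lever points left and a little to the front (70 deg short of the mark). Stiff: about 0.12 N m.
- lever_post (a point): Centre of the top of the upright orange post at the end of the lock ring's lever. Post 16 mm (radially) x 12 mm (along the swing), 68 mm from the ring's axis, its top 30 mm above the panel along the panel's normal, free down to 12 mm above the panel. The ring is concentric with the tare knob, below it.
- torch: Bystander: black torch standing upright behind the carton, 35 mm in diameter, 110 mm tall; origin at the centre of its foot.
- clip_weight: Bystander: grey wheel balance weight, 20 x 55 x 9 mm, lying to the right of the scale; origin at the centre of its underside.
- crayon: Bystander: red and white tyre crayon, 14 x 85 x 12 mm, lying to the right of the scale; origin at the centre of its underside.

How it is judged:
By the outcome, as a careful person would: the job done as asked, in the order asked, and still so for the second after the job is handed in, with the robot touching nothing.
It also fails if it takes over 61 s, if anything falls off the work surface, if the arm or the gripper's body presses on something with over 40 N, if the wrist force passes 120 N, or if a joint passes its speed limit or range.

## Robot

A 6-joint arm with a two-finger parallel gripper is mounted at the origin on a cart in front of the work surface, level with it; the furniture and walls round the work are solid. World frame = base frame: x ahead of the robot, y to its left, z up, the work surface at z = 0. Lengths are in mm, angles in rad, forces in N, time in s.
With the tool pointing down it reaches from about 350 to 975 mm from the base axis. Payload 7.1 kg.
Tool frame: the origin (TCP) lies at the very end of the fingers, on their centre line; the grasp point (between the pads) lies 19 mm behind it; z points along the fingers, y is the line along which they close (so a half turn about z gives the same grasp; the last joint's range is limited). The gripper opens to 88 mm and grips with 3 to 60 N. Pads are 20 mm wide; open, the fingers measure 115 mm over their backs; the gripper's body (75 mm by 178 mm) begins 61 mm behind the grasp point.
Start: joints at [-1.3, 0.423, 1.63, -0, 1.089, -0.019], TCP at [178.618, -598.916, 222.675] pointing down, gripper open.
Joint ranges: [-3, 3], [-0.9, 2.11], [0.09, 2.58], [-1.31, 4.45], [0.11, 2.69], [-2.54, 2.54]. Speed limits (rad/s): [2.39, 2.39, 3.01, 3.14, 3.14, 3.14].

## Interface

Orientations are given as a rotation vector (axis times angle).
In Python, from workcell import ctrl, optics gives the robot as it stands.
- The arm moves only by the shell command python3 -m jog 'ROWS'. ROWS is JSON, a list of rows, each a list of 7 numbers: the shift along the tool's x, y, z in units of 40 mm (1.0 is 40 mm), then the turn, a rotation vector about the tool's x, y, z in units of 6 degrees (1.0 is 6 degrees), then the opening, from 0 (shut) to 1 (fully open). A call has 1 to 20 rows; each row shifts and turns the commanded pose from where the row before left it, along the tool's axes as they then stand; what a row does not reach is not made up. A row lasts 1/10 s, in which the tool goes at most 50 mm and 8.59 degrees, less where a joint would pass 70% of its speed; a pose out of reach is approached as far as the arm can. A call is refused whole if a number of a shift passes 1 or a number of a turn 1, either way. A call with a gripper value outside its range is refused whole. The fingers move at their own pace and stop on an object; the grip force is fixed at half the most. Time passes only in rows, so rows that do not move let the fingers close. It gives the time, the measured TCP pose, the force, the opening and the grip force at its end, in the units of the state.
- ctrl.get_obs(): the state, without advancing time (a new reading comes with each control period).
- optics.get_image(name): name is "side" or "top" or "wrist"; returns the picture (420x560x3 uint8, red, green, blue); there is no depth.
- optics.camera_model(name): a dict with "fov_y" (degrees; the focal length in pixels is half the picture's height over the tangent of half this angle, whatever the lens; pixels are square), "cx", "cy" (the principal point, pixels), "view" (4x4, takes a point from world to camera coordinates); the wrist camera has in their place "hand_eye" (4x4, takes a point from camera to tool coordinates, whose origin is the TCP and whose axes are the flange's). Camera axes: x right, y up, looking along -z (the intrinsics and any distortion apply to the point x, -y, -z); pixel columns grow to the right and rows downward; lengths in mm; the calibration is good to about 2 mm. A picture is of the moment at which its call begins: read the wrist's pose just before it. camera_model takes no time and is no camera call.
- ctrl.close_job(): hands the job in; it is judged then, once.
Trained networks look in the newest picture that a camera, given by its name, has taken for a name from the list of things; names that differ only in an ending like _2 or _b are one class to them, and where a whole thing is asked for, a point or a joint stands for the part that bears it (a point fixed in the world has none). Each returns a list of dicts, best first, with "conf" (0 to 1); they miss things now and then, are a little off and sometimes report something else, mostly with a low value. They report only what shows in the picture. A call takes as long as a camera call.
- optics.masks_of(target, camera): "pixels" (420x560 bool, what is visible of it) and "extent" ([centre column, centre row, width, height] in pixels, round what is visible of it).
The state is a dict: "t": time; "qpos": joint angles; "qvel": joint speeds; "joint_torque": joint torques, N m; "ee_pos": TCP position; "orientation": TCP orientation; "ft_force": force on the tool from outside, world axes, zero at the start; "moment": the same for the moment, N m; "width": finger opening in mm; "grasp_force": force on a finger pad.
Only numpy, scipy, OpenCV 4.12 (cv2) and the standard library are available. Lean on these libraries where they do the work, as an engineer would, in place of code of your own. Each camera call takes 0.05 s, during which the arm holds its last target. There are 200 camera calls.

## Working session

There is one attempt and no reset: what is moved stays moved. The work goes in short steps, Python scripts to look and compute and a shell command to move; the robot and the scene stay as the last step left them, time stands still between calls to the robot, and variables do not carry over. Pictures are saved under pics/ and viewed, at most 10 in all, crops included, and the job is handed in when it is done.

```bash
ls; mkdir -p pics; python3 - <<'E'
from workcell import ctrl, optics
import cv2, numpy as np
o=ctrl.get_obs(); print(o)
for n in ("side","top"):
    im=optics.get_image(n); cv2.imwrite(f"pics/a_{n}.png",im[:,:,::-1])
    m=optics.camera_model(n); print(n,{k:np.round(v,4).tolist() if not isinstance(v,str) else v for k,v in m.items()})
    for t in ("carton","pan_top","knob","lever_post","scale","dial","zero_mark","pointer","torch","crayon","clip_weight"):
        try:
            r=optics.masks_of(t,n); print(t,[(round(d["conf"],2),np.round(d["extent"],1).tolist()) for d in r[:2]])
        except Exception as e: print(t,e)
print({k:np.round(v,4).tolist() if not isinstance(v,str) else v for k,v in optics.camera_model("wrist").items()})
print(ctrl.get_obs()["t"])
E
```

```text
pics
{'t': 0.0, 'qpos': array([-1.29998325e+00,  4.23806796e-01,  1.63070773e+00,  9.30259897e-06,
        1.08863645e+00, -1.90107578e-02]), 'qvel': array([ 7.87516238e-04,  5.56915961e-05,  1.02857575e-03, -2.76461034e-03,
        1.39884757e-03, -8.49053603e-04]), 'joint_torque': array([ 1.66445225e-03, -5.44623399e+01, -2.73668754e+01,  6.45068754e-02,
        2.26936938e-02, -1.25826336e-04]), 'ee_pos': array([ 178.48050803, -598.37025862,  221.91600899]), 'orientation': array([-3.10713462e+00, -4.53432431e-01,  2.94383932e-04]), 'ft_force': array([-0.68643883, -0.42982582, -0.0288682 ]), 'moment': array([ 0.02606543, -0.00518549, -0.02045299]), 'grasp_force': 0.0, 'width': 87.83667724990774}
side {'fov_y': 52.476, 'cx': 270.6536, 'cy': 211.8187, 'view': [[0.9654, -0.2604, -0.01, -510.5898], [0.1624, 0.5713, 0.8045, -247.8231], [-0.2038, -0.7783, 0.5938, -883.571], [0.0, 0.0, 0.0, 1.0]]}
carton [(0.87, [242.4, 197.6, 25.9, 25.9])]
pan_top [(0.78, [248.5, 254.4, 49.0, 35.9])]
knob []
lever_post [(0.61, [246.8, 225.6, 30.7, 21.9])]
scale [(0.6, [275.5, 234.7, 104.2, 108.2])]
dial 
[... 563 characters left out ...]
 [(0.34, [402.1, 261.9, 32.0, 15.0]), (0.27, [297.6, 188.0, 55.0, 41.6])]
lever_post [(0.85, [260.6, 239.6, 47.3, 31.2]), (0.48, [224.3, 177.5, 17.6, 15.4])]
scale [(0.73, [292.4, 214.2, 106.6, 112.2])]
dial [(0.63, [298.2, 188.8, 60.5, 43.9])]
zero_mark [(0.96, [301.1, 186.3, 52.9, 43.8])]
pointer [(0.7, [367.3, 264.0, 15.4, 19.4]), (0.43, [300.0, 191.2, 6.3, 6.2])]
torch [(0.74, [225.4, 176.9, 19.1, 16.6])]
crayon [(0.56, [401.9, 261.6, 30.9, 14.3])]
clip_weight [(0.51, [260.2, 237.7, 44.2, 34.0])]
{'fov_y': 61.0921, 'cx': 281.7728, 'cy': 210.6557, 'hand_eye': [[0.0002, 0.9622, 0.2724, 74.959], [1.0, -0.0003, 0.0003, 0.8952], [0.0004, 0.2724, -0.9622, -162.1049], [0.0, 0.0, 0.0, 1.0]]}
1.2
```

```bash
python3 - <<'E'
import cv2, numpy as np
a=cv2.imread("pics/a_top.png")[140:300,160:440]; b=cv2.imread("pics/a_side.png")[160:380,200:350]
a=cv2.resize(a,None,fx=2.85,fy=2.85,interpolation=cv2.INTER_CUBIC); cv2.imwrite("pics/a_topc.png",a)
b=cv2.resize(b,None,fx=2.7,fy=2.7,interpolation=cv2.INTER_CUBIC); cv2.imwrite("pics/a_sidec.png",b)
print(a.shape,b.shape)
E
```

```text
(456, 798, 3) (594, 405, 3)
```

View pics/a_topc.png

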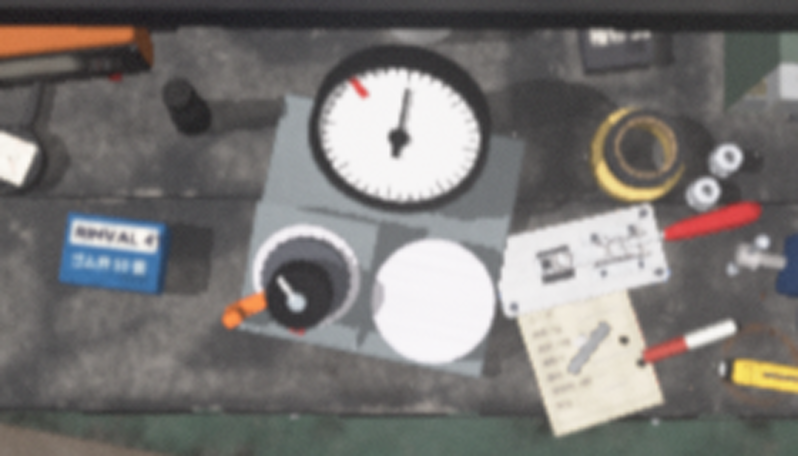

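View pics/a_sidec.png

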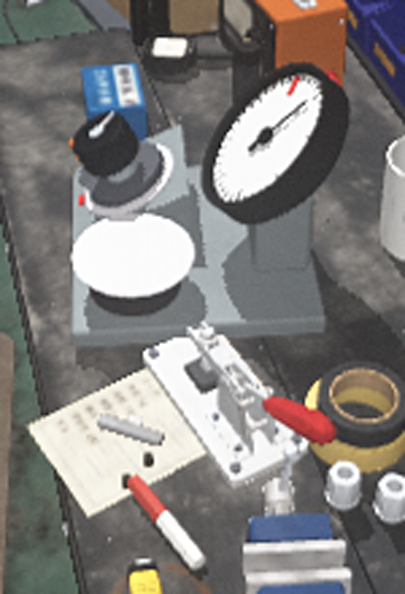

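```bash
cat > h.py <<'E'
from workcell import ctrl, optics
import cv2, numpy as np
from scipy.optimize import minimize, least_squares
from scipy.spatial.transform import Rotation as R
def proj(P,n,cam=None):
    m=optics.camera_model(n); P=np.atleast_2d(P)
    if n=="wrist":
        o=cam; q=R.from_rotvec(o["orientation"]).as_matrix().T@(P-o["ee_pos"]).T
        H=np.array(m["hand_eye"]); c=(np.linalg.inv(H)@np.vstack([q,np.ones(len(P))]))[:3].T
    else: c=(np.array(m["view"])@np.c_[P,np.ones(len(P))].T)[:3].T
    f=210/np.tan(np.radians(m["fov_y"]/2))
    return np.c_[m["cx"]+f*c[:,0]/-c[:,2], m["cy"]-f*c[:,1]/-c[:,2]]
def ray(px,n,cam=None):
    m=optics.camera_model(n); f=210/np.tan(np.radians(m["fov_y"]/2))
    d=np.array([(px[0]-m["cx"])/f,-(px[1]-m["cy"])/f,-1])
    if n=="wrist":
        H=np.array(m["hand_eye"]);W=np.eye(4);W[:3,:3]=R.from_rotvec(cam["orientation"]).as_matrix();W[:3,3]=cam["ee_pos"];T=W@H
    else: T=np.linalg.inv(np.array(m["view"]))
    return T[:3,3],T[:3,:3]@d
def onz(px,z,n,cam=None):
    o,d=ray(px,n,cam); return o+d*(z-o[2])/d[2]
def place(L,p): # local pts, p=(x,y,yaw)
    c,s=np.cos(p[2]),np.sin(p[2]); L=np.atleast_2d(L)
    return np.c_[p[0]+c*L[:,0]-s*L[:,1],p[1]+s*L[:,0]+c*L[:,1],L[:,2]]
def iou(P,mask,n,cam=None):
    h=cv2.convexHull(proj(P,n,cam).astype(np.float32)); k=np.zeros((1680,2240),np.uint8)
    cv2.fillPoly(k,[np.round(h*4+1.5).astype(np.int32)],1); a=cv2.resize(k.astype(np.float32),(560,420),interpolation=cv2.INTER_AREA)
    m=mask.astype(np.float32); return np.minimum(a,m).sum()/np.maximum(a,m).sum()
BOX=np.array([[a,b,c] for a in(-30,30) for b in(-42.5,42.5) for c in(0,45)],float)
E
python3 - <<'E'
from h import *
# scale corners/points by eye (top crop) 
C=lambda u,v:(160+u/2.85,140+v/2.85)
L=np.array([[160,110,24],[-55,110,24],[-55,-110,24],[0,-55,60],[122,0,132]],float)
px=np.array([C(288,95),C(237,328),C(482,376),C(435,300),C(400,136)])
r=least_squares(lambda p:(proj(place(L,p),"top")-px).ravel(),[550,-20,0]); print("scale top",r.x,np.round(r.fun,1))
S=lambda u,v:(200+u/2.7,160+v/2.7)
Ls=L[[2,3,4]]; 
px2=np.array([S(75,338),S(133,256),S(280,143)])
print("side resid",np.round(proj(place(Ls,r.x),"side")-px2,1))
r2=least_squares(lambda p:np.r_[(proj(place(L,p),"top")-px).ravel(),(proj(place(Ls,p),"side")-px2).ravel()],r.x); print("both",r2.x)
ms=[]
for n in("top","side"):
    optics.get_image(n); ms.append((n,optics.masks_of("carton",n)[0]["pixels"])); 
p0=onz((200,227),40,"top"); print(p0)
best=None
for y in(-.2,0,.2):
  for cams in (ms[:1],ms):
    q=minimize(lambda p:-sum(iou(place(BOX,p),m,n) for n,m in cams),[p0[0],p0[1],y],method="Nelder-Mead",options=dict(initial_simplex=[[p0[0],p0[1],y],[p0[0]+15,p0[1],y],[p0[0],p0[1]+15,y],[p0[0],p0[1],y+.15]]))
    print(len(cams),q.x,q.fun)
p=r2.x; th=np.radians(25); n=np.array([-np.sin(th),0,np.cos(th)]); pc=np.array([0,55,52.])
print("knob_top",place(pc+64*n,p),proj(place(pc+64*n,p),"top"), "expected",C(300,294))
u=lambda a:np.array([np.cos(th)*np.cos(a),np.sin(a),np.sin(th)*np.cos(a)])
# front dir in panel: -x ; lever at 0: 70deg toward left
a=np.pi-np.radians(70); lp=pc+30*n+68*u(a); print("lever",place(lp,p),proj(place(lp,p),"top"),C(232,318))
print("torch",onz(C(190,100),110,"top"))
E
```

```text
scale top [ 4.98305140e+02  9.08662051e+01 -1.86157012e-01] [-0.8 -1.1 -0.4  0.3  0.7  1.   0.1  0.4  0.3 -0.7]
side resid [[-1.8  0. ]
 [-0.2  0.3]
 [-4.  -0.2]]
both [ 5.00089582e+02  9.03370096e+01 -1.84676292e-01]
[532.8393141  315.03684451  40.        ]
1 [ 5.28546514e+02  3.16787295e+02 -1.07266822e-01] -0.9334955811500549
2 [ 5.28866459e+02  3.17993293e+02 -1.11941392e-01] -1.546720027923584
1 [ 5.28842040e+02  3.16400027e+02 -1.01070239e-01] -0.9318286180496216
2 [ 5.28928890e+02  3.18562114e+02 -1.17183243e-01] -1.5443017482757568
1 [ 5.28699235e+02  3.16996498e+02 -1.01417915e-01] -0.931767463684082
2 [ 5.28594636e+02  3.18391572e+02 -1.22150511e-01] -1.5482184886932373
knob_top [[483.6014962  149.3684757  110.00369837]] [[265.09757787 245.54961262]] expected (265.2631578947368, 243.15789473684208)
lever [[488.739954   213.41303756  69.36024444]] [[239.38624471 244.35359917]] (241.4035087719298, 251.57894736842104)
torch [649.55079307 243.21752517 110.        ]
```

```bash
python3 -m jog '[[0.3,-0.4,0,0,0,0,1],[0.67,-0.87,-0.03,0,0,0,1],[0.67,-0.87,-0.03,0,0,0,1],[0.67,-0.87,-0.03,0,0,0,1],[0.67,-0.87,-0.03,0,0,0,1],[0.67,-0.87,-0.03,0,0,0,1],[0.67,-0.87,-0.03,0,0,0,1],[0.67,-0.87,-0.03,0,0,0,1],[0.67,-0.87,-0.03,0,0,0,1],[0.67,-0.87,-0.03,0,0,0,1],[0.67,-0.87,-0.03,0,0,0,1],[0.67,-0.87,-0.03,0,0,0,1],[0.67,-0.87,-0.03,0,0,0,1],[0.67,-0.87,-0.03,0,0,0,1],[0.67,-0.87,-0.03,0,0,0,1],[0.67,-0.87,-0.03,0,0,0,1],[0.3,-0.4,0,0,0,0,1],[0,0,0,0,0,0,1]]'
cat >> h.py <<'E'
def go(p,rot,N=None,shift_only=False):
    """constant row and count that takes the present pose to p (and R matrix rot)"""
    o=ctrl.get_obs(); A=R.from_rotvec(o["orientation"]).as_matrix()
    import scipy.linalg as sl
    T=np.eye(4);T[:3,:3]=A.T@(A if rot is None else rot);T[:3,3]=A.T@(np.array(p)-o["ee_pos"])
    w=R.from_matrix(T[:3,:3]).as_rotvec(); th=np.linalg.norm(w)
    if th<1e-6: v=T[:3,3]
    else:
        k=np.cross(np.eye(3),w/th)*-1
        V=np.eye(3)+(1-np.cos(th))/th*k+(th-np.sin(th))/th*k@k; v=np.linalg.solve(V,T[:3,3])
    r=np.r_[v/40,np.degrees(w)/6]; n=N or int(np.ceil(max(np.abs(r).max(),np.linalg.norm(v)/48,np.degrees(th)/8.3)))
    print("rows",n,"each",np.round(r/n,3).tolist(),"total",np.round(r,2).tolist())
def down(yaw): # tool pointing down, tool y axis at angle yaw from world x
    y=np.array([np.cos(yaw),np.sin(yaw),0]);z=np.array([0,0,-1.]);return np.c_[np.cross(y,z),y,z]
E
python3 - <<'E'
from h import *
o=ctrl.get_obs(); im=optics.get_image("wrist"); print(o["t"],o["ee_pos"],o["orientation"],o["qpos"])
import pickle; pickle.dump((o,im),open("w1.pkl","wb"))
for t in("pan_top","lever_post","knob","dial","zero_mark","carton"):
    print(t,[(round(d["conf"],2),np.round(d["extent"],1).tolist()) for d in optics.masks_of(t,"wrist")[:2]])
p=[500.1,90.3,-.1847]; th=np.radians(25); n=np.array([-np.sin(th),0,np.cos(th)]); pc=np.array([0,55,52.])
print(proj(place([[0,-55,60],[122,0,132],pc+64*n,[-55,110,24],[-55,-110,24]],p),"wrist",o))
cv2.imwrite("pics/w1.png",cv2.resize(im[:,:,::-1],(784,588),interpolation=cv2.INTER_CUBIC))
E
```

```text
t: 3.2
ee_pos: [429.4, 55.8, 240.9]
orientation: [-3.108, -0.459, -0.001]
ft_force: [-0.2, -0.2, -0.1]
width: 87.8
grasp_force: 0.0
3.2 [429.44540499  55.78975817 240.8868979 ] [-3.10759999e+00 -4.59249553e-01 -1.49648204e-03] [1.01501920e-01 1.09447496e-01 2.01693589e+00 3.34288290e-04
 1.01426840e+00 1.37868030e+00]
pan_top [(0.6, [316.4, 133.5, 111.0, 109.8])]
lever_post [(0.74, [188.7, 76.7, 128.3, 86.5])]
knob [(0.93, [191.9, 96.2, 77.1, 79.3])]
dial [(0.69, [346.9, 16.4, 132.1, 32.9]), (0.62, [186.2, 75.6, 128.3, 87.8])]
zero_mark [(0.79, [348.7, 16.4, 134.0, 32.9])]
carton [(0.65, [56.5, 30.4, 112.5, 57.7]), (0.32, [417.6, 196.2, 43.3, 31.3])]
[[319.31698157 135.03630802]
 [347.7498329  -67.7917059 ]
 [187.22975722 104.87497252]
 [148.38905998 105.5983589 ]
 [335.46979725 201.67594227]]
```

View pics/w1.png

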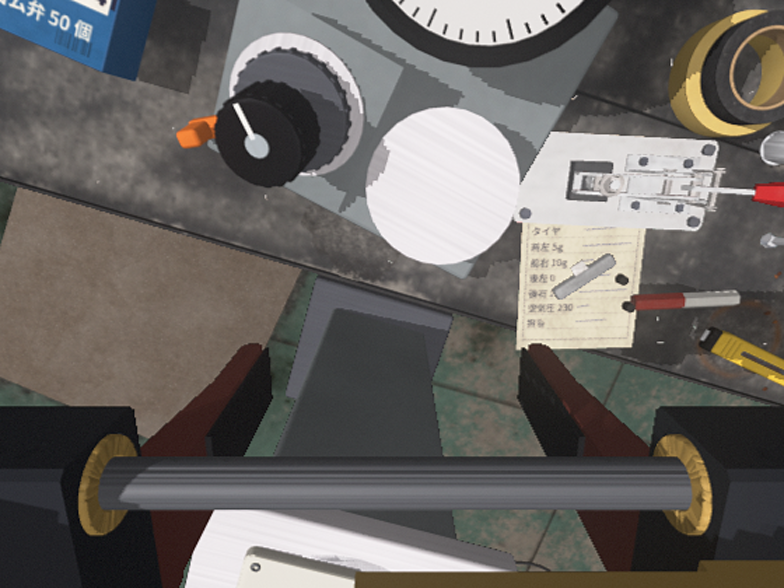

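```bash
cat >> h.py <<'E'
th=np.radians(25); NL=np.array([-np.sin(th),0,np.cos(th)]); PC=np.array([0,55,52.])
def lev(ang,h=30,r=68): # ang: ring angle
    a=np.pi-np.radians(70)+ang; return PC+h*NL+r*np.array([np.cos(th)*np.cos(a),np.sin(a),np.sin(th)*np.cos(a)])
E
python3 - <<'E'
from h import *
import pickle; o,im=pickle.load(open("w1.pkl","rb"))
C=lambda u,v:(160+u/2.85,140+v/2.85); S=lambda u,v:(200+u/2.7,160+v/2.7); W=lambda u,v:(u/1.4,v/1.4)
corner=lambda i,j:[-55 if i==0 else 160,110*j,24]
pan=[0,-55,60]; kn=PC+64*NL
D=[("top",corner(1,1),C(288,95),1),("top",corner(0,1),C(237,328),1),("top",corner(0,-1),C(482,376),1),("top",pan,C(435,300),2.5),("top",[122,0,132],C(400,136),2.5),("top",kn,C(300,294),2),
("side",pan,S(133,256),2),("side",corner(0,-1),S(75,338),1.5),
("wrist",pan,(316.4,132.9),1),("wrist",kn,W(259,141),.7),("wrist",corner(0,-1),W(470,277),.7)]
def f(p): return np.array([(proj(place(l,p),n,o)[0]-np.array(px))*w for n,l,px,w in D]).ravel()
r=least_squares(f,[500,90,-.18],loss="soft_l1"); print(r.x)
for d,e in zip(D,f(r.x).reshape(-1,2)): print(d[0],np.round(d[1]),np.round(e/d[3],1))
for a in(0,.2,.4): print(a,proj(place(lev(a),r.x),"wrist",o)*1.4,proj(place(lev(a),r.x),"top")-[160,140])
q=place([pan,kn],r.x);print(q)
E
python3 - <<'E'
import cv2
a=cv2.imread("pics/w1.png")[60:220,150:370]; cv2.imwrite("pics/w1c.png",cv2.resize(a,None,fx=3.4,fy=3.4,interpolation=cv2.INTER_CUBIC))
E
```

```text
[ 5.00769256e+02  9.15535153e+01 -1.87655777e-01]
top [160 110  24] [-0.9 -2.1]
top [-55 110  24] [-0.7 -0.7]
top [ -55 -110   24] [0.4 0. ]
top [  0 -55  60] [-0.2 -0.6]
top [122   0 132] [ 0.1 -1.7]
top [-27.  55. 110.] [-0.7  2. ]
side [  0 -55  60] [ 0.7 -0.1]
side [ -55 -110   24] [-0.9 -0.4]
wrist [  0 -55  60] [1.8 1.2]
wrist [-27.  55. 110.] [0.9 2.6]
wrist [ -55 -110   24] [-1.4  3.1]
0 [[179.26638493 106.61795792]] [[ 78.87723881 103.91316556]]
0.2 [[185.021135   128.05989844]] [[ 80.52250719 109.06060137]]
0.4 [[194.11120129 148.29831225]] [[ 83.18056916 113.83339131]]
[[490.50865717  37.51908076  60.        ]
 [484.45712594 150.63384525 110.00369837]]
```

View pics/w1c.png

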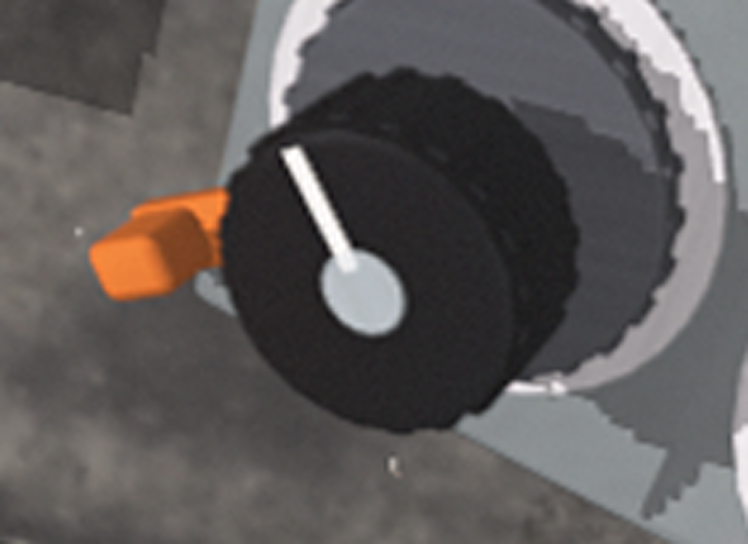

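```bash
python3 - <<'E'
from h import *
go([528.7,317.8,150],down(-.11))
E
```

```text
rows 12 each [0.04, -0.624, 0.189, 0.0, 0.0, -0.933] total [0.48, -7.49, 2.27, 0.0, 0.0, -11.2]
```

```bash
python3 -m jog '[[0.04,-0.624,0.19,0,0,-0.933,1],[0.04,-0.624,0.19,0,0,-0.933,1],[0.04,-0.624,0.19,0,0,-0.933,1],[0.04,-0.624,0.19,0,0,-0.933,1],[0.04,-0.624,0.19,0,0,-0.933,1],[0.04,-0.624,0.19,0,0,-0.933,1],[0.04,-0.624,0.19,0,0,-0.933,1],[0.04,-0.624,0.19,0,0,-0.933,1],[0.04,-0.624,0.19,0,0,-0.933,1],[0.04,-0.624,0.19,0,0,-0.933,1],[0.04,-0.624,0.19,0,0,-0.933,1],[0.04,-0.624,0.19,0,0,-0.933,1],[0,0,0,0,0,0,1],[0,0,0,0,0,0,1]]'
python3 - <<'E'
from h import *
o=ctrl.get_obs(); im=optics.get_image("wrist"); d=optics.masks_of("carton","wrist")[0]; print(d["conf"],d["extent"],o["qpos"])
m=d["pixels"]; p0=np.array([528.7,317.8,-.11]); print(proj(place([0,0,45],p0),"wrist",o), iou(place(BOX,p0),m,"wrist",o))
ys,xs=np.nonzero(m)
q=minimize(lambda p:-iou(place(BOX,p),m,"wrist",o),p0,method="Nelder-Mead",options=dict(initial_simplex=p0+np.array([[0,0,0],[10,0,0],[0,10,0],[0,0,.15]]))); print(q.x,q.fun)
go([q.x[0],q.x[1],14],down(q.x[2])); go([*p0[:2],14],down(p0[2]))
j=im.copy(); h=cv2.convexHull(proj(place(BOX,q.x),"wrist",o).astype(np.float32)).astype(np.int32); cv2.polylines(j,[h],True,(255,0,0)); cv2.imwrite("pics/w2.png",j[:,:,::-1])
E
```

```text
t: 4.95
ee_pos: [233.0, 258.4, 149.7]
orientation: [2.34, 2.097, 0.001]
ft_force: [0.6, -0.0, -0.5]
width: 87.8
grasp_force: 0.0Traceback (most recent call last):
  File "<stdin>", line 2, in <module>
IndexError: list index out of range
```

```bash
sed -i 's/k=np.cross(np.eye(3),w\/th)\*-1/k=np.cross(np.eye(3),w\/th)/' h.py; python3 - <<'E'
from h import *
print(ctrl.get_obs()["qpos"])
go([528.7,317.8,150],down(-.11))
E
```

```text
[ 8.01827793e-01  1.39834194e-01  2.26216012e+00 -1.53767581e-04
  7.38199844e-01  9.12618755e-01]
rows 8 each [0.285, 0.896, 0.0, 0.001, -0.001, -0.001] total [2.28, 7.16, 0.0, 0.01, -0.01, -0.01]
```

```bash
python3 -m jog '[[0.285,0.9,0,0,0,0,1],[0.285,0.9,0,0,0,0,1],[0.285,0.9,0,0,0,0,1],[0.285,0.9,0,0,0,0,1],[0.285,0.9,0,0,0,0,1],[0.285,0.9,0,0,0,0,1],[0.285,0.9,0,0,0,0,1],[0.285,0.9,0,0,0,0,1],[0,0,0,0,0,0,1]]'
python3 - <<'E'
from h import *
o=ctrl.get_obs(); im=optics.get_image("wrist"); d=optics.masks_of("carton","wrist")[0]; print(d["conf"],d["extent"],o["qpos"])
m=d["pixels"]; p0=np.array([528.7,317.8,-.11]); print(proj(place([0,0,45],p0),"wrist",o), iou(place(BOX,p0),m,"wrist",o))
ys,xs=np.nonzero(m)
q=minimize(lambda p:-iou(place(BOX,p),m,"wrist",o),p0,method="Nelder-Mead",options=dict(initial_simplex=p0+np.array([[0,0,0],[10,0,0],[0,10,0],[0,0,.15]]))); print(q.x,q.fun)
go([q.x[0],q.x[1],14],down(q.x[2])); go([*p0[:2],14],down(p0[2]))
j=im.copy(); h=cv2.convexHull(proj(place(BOX,q.x),"wrist",o).astype(np.float32)).astype(np.int32); cv2.polylines(j,[h],True,(255,0,0)); cv2.imwrite("pics/w2.png",j[:,:,::-1])
E
```

```text
t: 5.95
ee_pos: [534.7, 317.9, 150.0]
orientation: [2.342, 2.092, 0.007]
ft_force: [-1.2, 0.2, -0.8]
width: 88.1
grasp_force: 0.0
0.92 [275.2, 205.1, 82.3, 115.3] [ 5.17462828e-01  5.03858414e-01  1.68988006e+00 -4.04801037e-04
  9.42951745e-01  6.30363250e-01]
[[272.66973356 209.98457943]] 0.9565774
[ 5.29762785e+02  3.17642785e+02 -1.08472894e-01] -0.9848537445068359
rows 4 each [0.005, -0.001, 0.845, -0.001, 0.001, -0.007] total [0.02, -0.0, 3.38, -0.0, 0.0, -0.03]
rows 4 each [0.005, -0.008, 0.845, -0.001, 0.001, -0.003] total [0.02, -0.03, 3.38, -0.0, 0.0, -0.01]
```

View pics/w2.png

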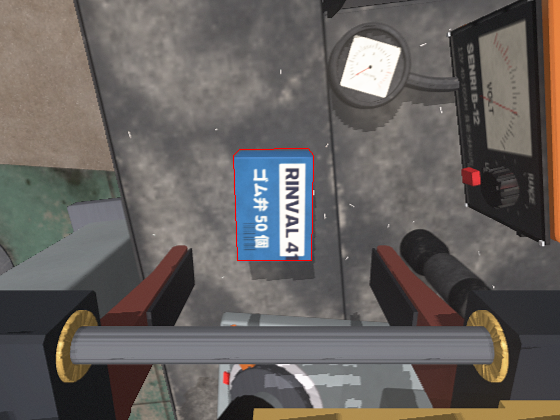

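```bash
python3 -m jog '[[0,0,0.6,0,0,0,1],[0,0,0.8,0,0,0,1],[0,0,0.8,0,0,0,1],[0,0,0.7,0,0,0,1],[0,0,0.4,0,0,0,1],[0,0,0.08,0,0,0,1],[0,0,0,0,0,0,1],[0,0,0,0,0,0,0.4],[0,0,0,0,0,0,0.4],[0,0,0,0,0,0,0.4],[0,0,0,0,0,0,0.4],[0,0,0,0,0,0,0.4],[0,0,0,0,0,0,0.4]]'
```

```text
t: 7.35
ee_pos: [529.3, 318.2, 15.0]
orientation: [2.338, 2.098, 0.002]
ft_force: [-1.0, -0.8, 6.6]
width: 59.9
grasp_force: 30.0
```

```bash
python3 -m jog '[[0,0,-0.3,0,0,0,0.4],[0,0,-0.7,0,0,0,0.4],[0,0,-0.7,0,0,0,0.4],[0,0,-0.4,0,0,0.98,0.4],[0,0,-0.3,0,0,0.98,0.4],[0,0,-0.3,0,0,0.98,0.4],[0,0,-0.3,0,0,0.98,0.4],[0,0,-0.3,0,0,0.98,0.4],[0,0,-0.3,0,0,0.98,0.4],[0,0,-0.3,0,0,0.98,0.4],[0,0,0,0,0,0.98,0.4],[0,0,0,0,0,0.98,0.4],[0,0,0,0,0,0.98,0.4],[0,0,0,0,0,0.98,0.4],[0,0,0,0,0,0.98,0.4],[0,0,0,0,0,0.98,0.4],[0,0,0,0,0,0.98,0.4],[0,0,0,0,0,0.98,0.4],[0,0,0,0,0,0.98,0.4]]'
python3 - <<'E'
from h import *
o=ctrl.get_obs();print(o["t"],o["ee_pos"],o["ft_force"],o["qpos"],o["width"])
pan=place([0,-55,60],[500.8,91.5,-.1877])[0]; print(pan); go([pan[0],pan[1],170],down(-1.758)); go([pan[0],pan[1],170],None)
E
```

```text
t: 9.25
ee_pos: [528.0, 317.5, 169.9]
orientation: [3.127, -0.288, -0.003]
ft_force: [0.4, 0.1, -5.5]
width: 60.0
grasp_force: 30.0
9.25 [527.96039103 317.45751685 169.91561954] [ 0.39036285  0.07742069 -5.50937631] [5.22035348e-01 4.73217879e-01 1.68725193e+00 3.51870326e-05
 9.83095113e-01 2.27678220e+00] 60.02200670017441
[490.53701168  37.4660193   60.        ]
rows 8 each [0.047, 0.882, 0.0, 0.002, 0.002, 0.004] total [0.37, 7.05, 0.0, 0.01, 0.01, 0.03]
rows 8 each [0.045, 0.882, 0.001, 0.0, 0.0, 0.0] total [0.36, 7.05, 0.01, 0.0, 0.0, 0.0]
```

```bash
python3 -m jog '[[0.02,0.45,0,0,0,0,0.4],[0.05,0.88,0,0,0,0,0.4],[0.05,0.88,0,0,0,0,0.4],[0.05,0.88,0,0,0,0,0.4],[0.05,0.88,0,0,0,0,0.4],[0.05,0.88,0,0,0,0,0.4],[0.05,0.88,0,0,0,0,0.4],[0.03,0.88,0.3,0,0,0,0.4],[0.02,0.44,0.5,0,0,0,0.4],[0,0,0.6,0,0,0,0.4],[0,0,0.5,0,0,0,0.4],[0,0,0.2,0,0,0,0.4],[0,0,0,0,0,0,0.4],[0,0,0,0,0,0,0.4]]'
python3 - <<'E'
from h import *
o=ctrl.get_obs();print(o["t"],o["ee_pos"],o["ft_force"])
pan=place([0,-55,60],[500.8,91.5,-.1877])[0]; go([pan[0],pan[1],74],down(-1.758))
E
```

```text
t: 10.65
ee_pos: [493.2, 37.8, 86.9]
orientation: [-3.129, 0.281, -0.001]
ft_force: [0.8, -0.4, -4.9]
width: 59.7
grasp_force: 30.0
10.65 [493.21891682  37.78727103  86.87578417] [ 0.83854869 -0.42188443 -4.94209999]
rows 1 each [-0.065, 0.02, 0.322, -0.001, -0.004, 0.078] total [-0.06, 0.02, 0.32, -0.0, -0.0, 0.08]
```

```bash
python3 -m jog '[[-0.06,0.02,0.15,0,0,0.08,0.4],[0,0,0.15,0,0,0,0.4],[0,0,0.1,0,0,0,0.4],[0,0,0.05,0,0,0,0.4],[0,0,0.05,0,0,0,0.4],[0,0,0,0,0,0,0.4]]'; python3 -c "
from h import *
o=ctrl.get_obs();print(o['ee_pos'],o['ft_force'])"
```

```text
t: 11.25
ee_pos: [490.6, 37.6, 66.3]
orientation: [-3.128, 0.295, -0.0]
ft_force: [-1.1, 1.9, 0.8]
width: 60.0
grasp_force: 30.0
[490.63671138  37.57487     66.27748593] [-1.07138681  1.88349047  0.75902198]
```

```bash
python3 -m jog '[[0,0,0,0,0,0,0.8],[0,0,0,0,0,0,0.9],[0,0,0,0,0,0,0.9],[0,0,0,0,0,0,0.9],[0,0,-0.3,0,0,0,0.9],[0,0,-0.8,0,0,0,0.9],[0,0,-1,0,0,0,0.9],[0,0,-1,0,0,0,0.9],[-0.8,0,-0.4,0,0,0,0.9],[-1,0,0,0,0,0,0.9],[-1,0,0,0,0,0,0.9],[-0.5,0,0,0,0,0,0.9],[0,0,0,0,0,0,0.9]]'
cat > look.py <<'E'
from h import *
import sys
SC=[500.8,91.5,-.1877]
def dial(tag,show=False):
    """read mark and pointer angle on the dial face from the top camera"""
    im=optics.get_image("top")
    s=np.sqrt(.5); N=500 # rectify face: 5 px/mm... u right (-y local), v up the face
    g=np.linspace(-60,60,N); U,V=np.meshgrid(g,g[::-1])
    L=np.stack([122+V*s,-U,132+V*s],-1).reshape(-1,3); off=0
    px=proj(place(L,SC),"top").astype(np.float32).reshape(N,N,2)
    f=cv2.remap(im,px[...,0],px[...,1],cv2.INTER_CUBIC).astype(float)
    return im,f
if __name__=="__main__":
    im,f=dial(0); cv2.imwrite(f"pics/{sys.argv[1]}f.png",f[:,:,::-1]); cv2.imwrite(f"pics/{sys.argv[1]}.png",im[:,:,::-1])
    a=cv2.resize(im[170:290,180:360],None,fx=4,fy=4,interpolation=cv2.INTER_CUBIC)[:,:,::-1]
    cv2.imwrite(f"pics/{sys.argv[1]}c.png",np.vstack([a,np.hstack([cv2.resize(f[:,:,::-1],(0,0),fx=.24,fy=.24),np.zeros((120,600,3))])]))
E
python3 look.py b
```

```text
t: 12.55
ee_pos: [358.2, 62.3, 206.8]
orientation: [3.128, -0.294, -0.001]
ft_force: [-0.0, -0.1, -0.2]
width: 79.0
grasp_force: 0.0[ WARN:0@1.917] global loadsave.cpp:1063 imwrite_ Unsupported depth image for selected encoder is fallbacked to CV_8U.
```

View pics/bc.png

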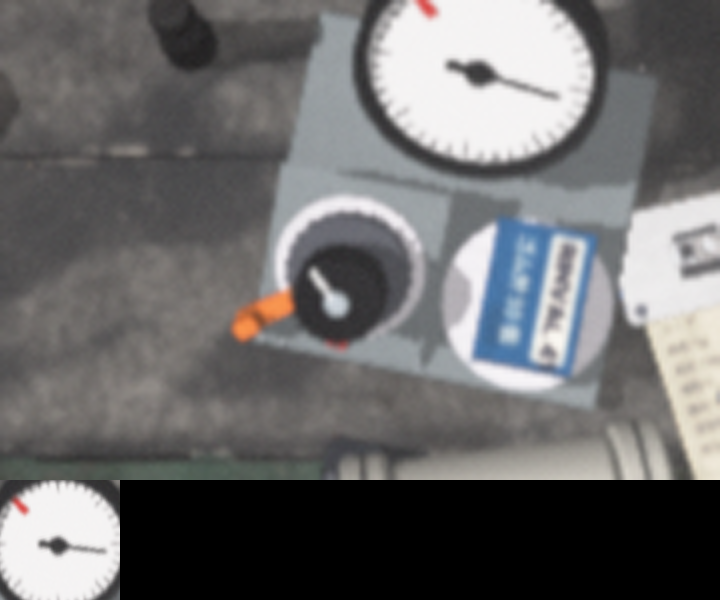

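```bash
cat >> h.py <<'E'
SC=[500.8,91.5,-.1877]
def dialread(c=None,verbose=False,cam="top"):
    im=optics.get_image(cam); s=np.sqrt(.5); N=641; g=np.linspace(-80,80,N); U,V=np.meshgrid(g,g[::-1])
    L=np.stack([122+V*s,-U,132+V*s],-1).reshape(-1,3); px=proj(place(L,SC),cam).astype(np.float32).reshape(N,N,2)
    f=cv2.remap(im,px[...,0],px[...,1],cv2.INTER_CUBIC).astype(np.float32)
    r_,g_,b_=f[...,0],f[...,1],f[...,2]; red=np.clip(r_-np.maximum(g_,b_)-50,0,None)
    if c is None:
        w=(f.min(-1)>140).astype(np.uint8); n,lab,st,ce=cv2.connectedComponentsWithStats(w); 
        k=1+np.argmax(st[1:,4]); cn=cv2.findContours((lab==k).astype(np.uint8),cv2.RETR_EXTERNAL,cv2.CHAIN_APPROX_NONE)[0][0]
        (x,y),(a,b),t=cv2.fitEllipse(cv2.convexHull(cn)); c=(x/4-80,80-y/4); 
        if verbose: print("face",c,a/4,b/4)
    u,v=U-c[0],V-c[1]; rr=np.hypot(u,v); an=np.arctan2(u,v)
    def mean(w,lo,hi): m=w*((rr>lo)&(rr<hi)); return np.arctan2((m*np.sin(an)).sum(),(m*np.cos(an)).sum()), m.sum()
    mark=mean(red,34,60)
    dark=np.clip(150-f.max(-1),0,None)
    # coarse: strongest direction in 18..40, then refine in a window
    A=np.linspace(-np.pi,np.pi,721); sc=[]
    for a in A: sc.append((dark*((rr>18)&(rr<40)&(np.abs(np.angle(np.exp(1j*(an-a))))<.03))).sum())
    a0=A[np.argmax(sc)]; win=np.abs(np.angle(np.exp(1j*(an-a0))))<.25
    pt=mean(dark*win,22,46)
    dark2=mean(dark*win,14,28)[0]
    print("mark %.3f (%.0f) pointer %.3f inner %.3f diff(pointer-mark) %.3f"%(mark[0],mark[1],pt[0],dark2,pt[0]-mark[0])); return f
E
python3 - <<'E'
from h import *
f=dialread(verbose=True)
m=optics.masks_of("carton","top")[0]["pixels"]; o=ctrl.get_obs()
B=BOX+[0,0,51]; p0=np.array([490.5,37.5,-.1877+np.pi/2])
q=minimize(lambda p:-iou(place(B,p),m,"top"),p0,method="Nelder-Mead",options=dict(initial_simplex=p0+np.array([[0,0,0],[8,0,0],[0,8,0],[0,0,.1]]))); print(q.x,q.fun)
cv2.imwrite("pics/c.png",f[:,:,::-1])
z=-np.array(place(NL,[0,0,SC[2]])[0]); print("tool z",z)
kn=place(PC+64*NL,SC)[0]; print("knob",kn)
def tool(az): # tool y in panel plane at angle az from local y
    yl=np.array([np.cos(th)*np.sin(az),np.cos(az),np.sin(th)*np.sin(az)]); y=place(yl,[0,0,SC[2]])[0]; return np.c_[np.cross(y,z),y,z]
for az in(np.pi,): go(kn-z*60,tool(az))
E
```

```text
face (-1.2540130615234375, -5.063423156738281) 129.48388671875 130.7739715576172
mark -0.776 (89863) pointer 0.000 inner -1.495 diff(pointer-mark) 0.776
[490.51849793  37.17244975   1.39233201] -0.9589402079582214
tool z [ 0.4151954  -0.07886048 -0.90630779]
knob [484.49048272 150.58105129 110.00369837]
rows 5 each [0.338, -0.548, 0.296, -0.001, 0.829, -0.001] total [1.69, -2.74, 1.48, -0.01, 4.15, -0.0][ WARN:0@27.778] global loadsave.cpp:1063 imwrite_ Unsupported depth image for selected encoder is fallbacked to CV_8U.
```

View pics/c.png

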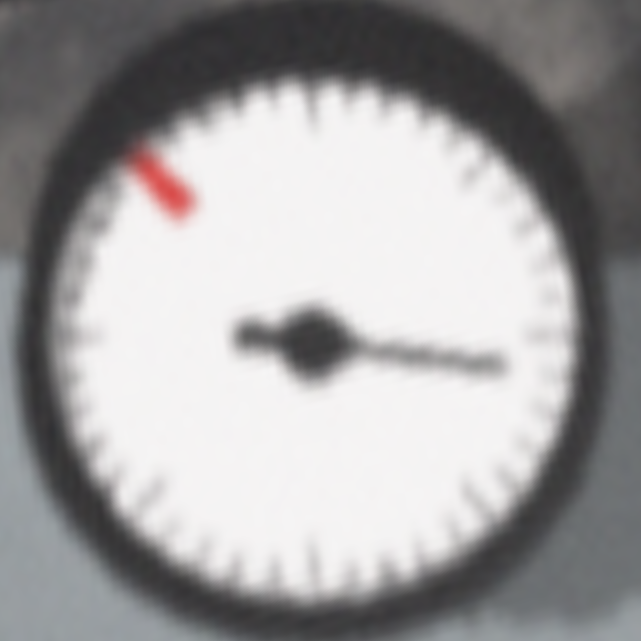

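```bash
python3 -m jog '[[0.338,-0.548,0.296,0,0.829,0,1],[0.338,-0.548,0.296,0,0.829,0,1],[0.338,-0.548,0.296,0,0.829,0,1],[0.338,-0.548,0.296,0,0.829,0,1],[0.338,-0.548,0.296,0,0.829,0,1],[0,0,0,0,0,-0.5,1],[0,0,0,0,0,-1,1],[0,0,0,0,0,-1,1],[0,0,0,0,0,-1,1],[0,0,0,0,0,-1,1],[0,0,0,0,0,-1,1],[0,0,0,0,0,-1,1],[0,0,0,0,0,-1,1],[0,0,0,0,0,-1,1],[0,0,0,0,0,-1,1],[0,0,0,0,0,-1,1],[0,0,0,0,0,-1,1],[0,0,0,0,0,-1,1]]'
python3 - <<'E'
from h import *
import pickle
o=ctrl.get_obs(); print(o["t"],o["ee_pos"],o["qpos"])
im=optics.get_image("wrist"); pickle.dump((o,im),open("w3.pkl","wb")); cv2.imwrite("pics/w3.png",im[:,:,::-1])
A=R.from_rotvec(o["orientation"]).as_matrix(); z=-place(NL,[0,0,SC[2]])[0]; kn=place(PC+64*NL,SC)[0]
print("in tool frame",A.T@z, A.T@(kn-o["ee_pos"])); print(proj(kn,"wrist",o),proj(place(lev(.3),SC),"wrist",o))
for t in("knob","lever_post"): print(t,[(round(d["conf"],2),np.round(d["extent"],1).tolist()) for d in optics.masks_of(t,"wrist")[:2]])
E
```

```text
t: 14.5
ee_pos: [465.6, 142.3, 172.9]
orientation: [2.398, 1.54, 0.444]
ft_force: [0.4, -0.0, 0.2]
width: 87.7
grasp_force: 0.0
14.5 [465.59850716 142.26702315 172.90983219] [ 0.39694748  0.18898645  2.2022868  -0.4757902   0.44223575  1.22689305]
in tool frame [-0.01370734  0.04007861  0.9991025 ] [  7.72682478 -11.10103275  64.80952652]
[[263.86637997 214.02004613]] [[194.78631004 144.74452589]]
knob []
lever_post [(0.68, [247.9, 179.5, 134.6, 95.0])]
```

View pics/w3.png

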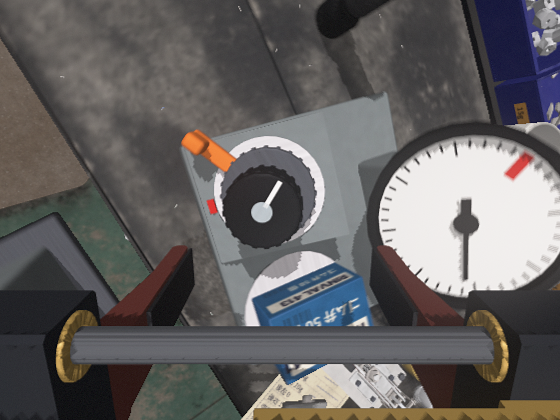

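```bash
cat >> h.py <<'E'
ZT=-place(NL,[0,0,SC[2]])[0]
def align(A): # nearest orientation to A with tool z along ZT
    z=A[:,2]; w=np.cross(z,ZT); s=np.linalg.norm(w); return A if s<1e-9 else R.from_rotvec(w/s*np.arctan2(s,z@ZT)).as_matrix()@A
E
python3 - <<'E'
from h import *
o=ctrl.get_obs();A=R.from_rotvec(o["orientation"]).as_matrix(); kn=place(PC+64*NL,SC)[0]+A@[1.3,-1.2,0]; print(kn)
go(kn-ZT*55,align(A)); go(kn-ZT*55,align(A),4)
E
```

```text
[484.01047231 152.25843396 109.71047936]
rows 1 each [0.25, -0.36, 0.241, -0.385, -0.128, 0.0] total [0.25, -0.36, 0.24, -0.39, -0.13, 0.0]
rows 4 each [0.063, -0.09, 0.06, -0.096, -0.032, 0.0] total [0.25, -0.36, 0.24, -0.39, -0.13, 0.0]
```

```bash
python3 -m jog '[[0.13,-0.18,0.12,-0.19,-0.06,0,1],[0.12,-0.18,0.12,-0.2,-0.07,0,1],[0,0,0,0,0,-0.6,1],[0,0,0,0,0,-1,1],[0,0,0,0,0,-1,1],[0,0,0,0,0,-1,1],[0,0,0,0,0,-1,1],[0,0,0,0,0,-1,1],[0,0,0,0,0,-1,1],[0,0,0,0,0,-1,1],[0,0,0,0,0,-1,1],[0,0,0,0,0,-1,1],[0,0,0,0,0,-1,1],[0,0,0,0,0,-1,1],[0,0,0,0,0,-1,1],[0,0,0,0,0,-1,1],[0,0,0,0,0,-1,1],[0,0,0,0,0,-1,1],[0,0,0,0,0,-1,1],[0,0,0,0,0,-0.6,1]]'
python3 - <<'E'
from h import *
o=ctrl.get_obs();print(o["qpos"]);A=R.from_rotvec(o["orientation"]).as_matrix(); kn=np.array([484.0,152.26,109.7]); print(A.T@(kn-o["ee_pos"]),A.T@ZT)
go(kn+ZT*26,align(A),3)
E
```

```text
t: 16.65
ee_pos: [460.6, 156.7, 159.7]
orientation: [0.28, 2.691, -0.051]
ft_force: [0.3, 0.2, 0.6]
width: 87.9
grasp_force: 0.0
[ 0.46818463  0.22439496  2.21829272 -0.66899913  0.42910758 -0.31889494]
[-4.35665592e-01  1.29801076e-02  5.54177512e+01] [4.36938883e-04 6.92447167e-05 9.99999902e-01]
rows 3 each [-0.004, 0.0, 0.678, -0.0, 0.001, 0.0] total [-0.01, 0.0, 2.04, -0.0, 0.0, 0.0]
```

```bash
python3 -m jog '[[0,0,0.3,0,0,-0.8,1],[0,0,0.5,0,0,-0.8,1],[0,0,0.5,0,0,-0.8,1],[0,0,0.4,0,0,-0.6,1],[0,0,0.25,0,0,0,1],[0,0,0.08,0,0,0,1],[0,0,0,0,0,0,1],[0,0,0,0,0,0,0.5],[0,0,0,0,0,0,0.5],[0,0,0,0,0,0,0.5],[0,0,0,0,0,0,0.5],[0,0,0,0,0,0,0.5]]'
python3 - <<'E'
from h import *
o=ctrl.get_obs();print(o["qpos"]);A=R.from_rotvec(o["orientation"]).as_matrix(); kn=np.array([484.0,152.26,109.7]); print(A.T@(kn-o["ee_pos"]),A.T@ZT,A.T@o["ft_force"])
E
```

```text
t: 17.85
ee_pos: [493.8, 151.3, 86.4]
orientation: [-0.145, 2.709, -0.14]
ft_force: [-3.9, 3.2, 1.3]
width: 52.3
grasp_force: 30.0
[ 0.41749156  0.42164506  2.19929445 -1.01698068  0.28389544 -0.30692797]
[ -0.70092899  -1.09809814 -25.22499629] [ 0.00145861 -0.00275176  0.99999515] [ 2.64795685  3.34227897 -3.05976783]
```

```bash
python3 -m jog '[[0,0,0,0,0,0.5,0.5],[0,0,0,0,0,0.9,0.5],[0,0,0,0,0,0.9,0.5],[0,0,0,0,0,0.9,0.5],[0,0,0,0,0,0.9,0.5],[0,0,0,0,0,0.9,0.5],[0,0,0,0,0,0.9,0.5],[0,0,0,0,0,0.9,0.5],[0,0,0,0,0,0.9,0.5],[0,0,0,0,0,0.9,0.5],[0,0,0,0,0,0.9,0.5],[0,0,0,0,0,0.9,0.5],[0,0,0,0,0,0.9,0.5],[0,0,0,0,0,0.9,0.5],[0,0,0,0,0,0.9,0.5],[0,0,0,0,0,0.9,0.5],[0,0,0,0,0,0.9,0.5],[0,0,0,0,0,0.9,0.5],[0,0,0,0,0,0.4,0.5],[0,0,0,0,0,0,0.5]]'
sed -i 's/dark=np.clip(150-f.max(-1),0,None)/dark=np.clip(200-f.max(-1),0,None)/' h.py
python3 - <<'E'
from h import *
o=ctrl.get_obs();print(o["qpos"],np.linalg.norm(o["ft_force"]),o["moment"]);A=R.from_rotvec(o["orientation"]).as_matrix(); kn=np.array([484.0,152.26,109.7]); print(A.T@(kn-o["ee_pos"]),A.T@ZT)
f=dialread(verbose=True);f=dialread(c=(-1.2,-5.4)); cv2.imwrite("pics/d.png",f[::2,::2,::-1])
print(A[:,1])
E
```

```text
t: 19.85
ee_pos: [494.1, 151.7, 86.5]
orientation: [1.972, 1.935, 0.355]
ft_force: [-1.7, 6.1, 1.6]
width: 52.2
grasp_force: 30.0
[ 0.41787903  0.42174702  2.1987408  -1.01706509  0.28388933  1.39083432] 6.5564125259543555 [0.82590338 0.38996293 0.30693873]
[ -1.34316653   0.52785851 -25.2270785 ] [-0.00324528 -0.00155535  0.99999352]
face (-1.2951202392578125, -5.031890869140625) 129.75827026367188 131.17230224609375
mark 0.891 (94482) pointer 1.720 inner 1.735 diff(pointer-mark) 0.829
mark 0.885 (92729) pointer 1.709 inner 1.717 diff(pointer-mark) 0.824
[ 0.90839146 -0.00281723  0.41811124][ WARN:0@51.362] global loadsave.cpp:1063 imwrite_ Unsupported depth image for selected encoder is fallbacked to CV_8U.
```

View pics/d.png

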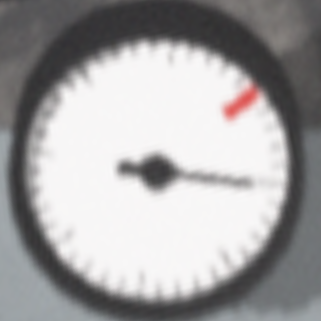

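```bash
python3 -m jog '[[0,0,0,0,0,0.5,0.5],[0,0,0,0,0,0.9,0.5],[0,0,0,0,0,0.9,0.5],[0,0,0,0,0,0.9,0.5],[0,0,0,0,0,0.9,0.5],[0,0,0,0,0,0.9,0.5],[0,0,0,0,0,0.9,0.5],[0,0,0,0,0,0.9,0.5],[0,0,0,0,0,0.7,0.5],[0,0,0,0,0,0.3,0.5],[0,0,0,0,0,0,0.5],[0,0,0,0,0,0,0.5]]'
python3 - <<'E'
from h import *
o=ctrl.get_obs();print(o["qpos"])
f=dialread(verbose=True); cv2.imwrite("pics/d2.png",f[:,:,::-1])
E
```

```text
t: 21.15
ee_pos: [494.3, 151.5, 86.6]
orientation: [2.672, 1.03, 0.543]
ft_force: [-0.1, 6.6, 1.1]
width: 52.6
grasp_force: 30.0
[ 0.41771618  0.42169344  2.19848507 -1.01723961  0.28438623  2.20647715]
face (-1.3572006225585938, -4.9153289794921875) 129.91397094726562 131.00015258789062
mark 1.714 (63913) pointer 1.724 inner 1.739 diff(pointer-mark) 0.010[ WARN:0@26.268] global loadsave.cpp:1063 imwrite_ Unsupported depth image for selected encoder is fallbacked to CV_8U.
```

View pics/d2.png

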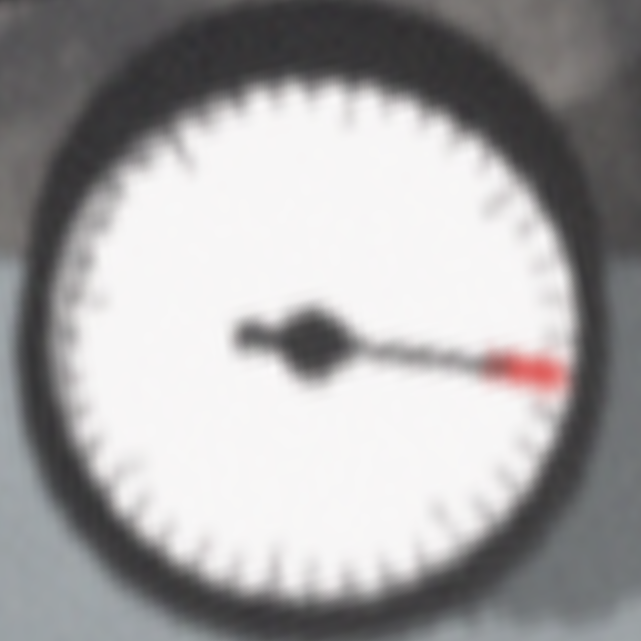

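```bash
python3 -m jog '[[0,0,0,0,0,0,0.8],[0,0,0,0,0,0,0.9],[0,0,0,0,0,0,0.9],[0,0,0,0,0,0,0.9],[0,0,-0.3,0,0,0,0.9],[0,0,-0.6,0,0,0,0.9],[0,0,-0.7,0,0,0,0.9],[0,0,-0.6,0,0,0,0.9],[0,0,-0.3,0,0,0,0.9],[0,0,0,0,0,0,0.9],[0,0,0,0,0,0,0.9]]'
python3 - <<'E'
from h import *
import pickle
f=dialread()
o=ctrl.get_obs(); print(o["t"],o["ee_pos"],o["qpos"])
im=optics.get_image("wrist"); pickle.dump((o,im),open("w4.pkl","wb"))
px=proj(place([[122,0,132]],SC),"wrist",o); print("dial px",px, "lever .3",proj(place(lev(.3),SC),"wrist",o))
for t in("dial","lever_post"): print(t,[(round(d["conf"],2),np.round(d["extent"],1).tolist()) for d in optics.masks_of(t,"wrist")[:2]])
cv2.imwrite("pics/w4.png",cv2.resize(im[:,:,::-1],(784,588),interpolation=cv2.INTER_CUBIC))
E
```

```text
t: 22.3
ee_pos: [452.1, 158.0, 176.7]
orientation: [2.671, 1.028, 0.54]
ft_force: [-0.2, -0.8, -0.8]
width: 78.9
grasp_force: 0.0
mark 1.714 (63118) pointer 1.723 inner 1.740 diff(pointer-mark) 0.009
22.35 [452.00183706 157.84584133 176.272175  ] [ 0.4813273   0.17907095  2.21965963 -0.61783718  0.47007404  1.83485384]
dial px [[474.30924972 150.96266122]] lever .3 [[198.95144472 184.86701603]]
dial [(0.95, [472.0, 143.2, 174.4, 168.6])]
lever_post [(0.65, [256.7, 185.3, 142.4, 67.0])]
```

```bash
sed -i 's/def dialread(c=None,verbose=False,cam="top"):/def dialread(c=None,verbose=False,cam="top",o=None,im=None):/; s/    im=optics.get_image(cam); s=np/    im=optics.get_image(cam) if im is None else im; s=np/; s/px=proj(place(L,SC),cam).astype/px=proj(place(L,SC),cam,o).astype/' h.py
python3 - <<'E'
from h import *
import pickle
for k in("w3","w4"):
    o,im=pickle.load(open(k+".pkl","rb")); f=dialread(verbose=True,cam="wrist",o=o,im=im)
    u=cv2.cvtColor(im,cv2.COLOR_RGB2HSV); m=((u[...,0]>5)&(u[...,0]<18)&(u[...,1]>170)&(u[...,2]>120)).astype(np.uint8)
    n,l,st,ce=cv2.connectedComponentsWithStats(m); 
    for i in np.argsort(-st[1:,4])[:2]+1: print("orange",st[i],ce[i])
    for a in(.2,.3,.4): print(a,proj(place([lev(a),lev(a,12)],SC),"wrist",o).round(1).tolist())
o=ctrl.get_obs()
def tilt(yaw,t=np.radians(10)): # vertical tool with y at yaw, then leaned: z=(sin t,0,-cos t) in scale frame
    ax=np.array([-np.sin(SC[2]),np.cos(SC[2]),0]); return R.from_rotvec(-ax*t).as_matrix()@down(yaw)
A=R.from_rotvec(o["orientation"]).as_matrix(); y=np.array(A[:,1]);print("yaw now",np.arctan2(y[1],y[0]),tilt(.5)[:,2])
E
```

```text
face (-1.824615478515625, -0.6146697998046875) 129.3346405029297 132.00070190429688
mark -0.786 (145004) pointer 1.674 inner 1.666 diff(pointer-mark) 2.460
orange [182 130  54  41 915] [207.2863388  149.15300546]
0.2 [[200.4, 138.2], [206.5, 136.7]]
0.3 [[194.7, 145.2], [201.1, 143.3]]
0.4 [[189.8, 152.8], [196.5, 150.5]]
face (-0.4699554443359375, -1.5633087158203125) 129.4834747314453 131.85317993164062
mark 1.730 (128303) pointer 1.674 inner 1.662 diff(pointer-mark) -0.057
orange [187 170  53  26 848] [211.64150943 182.89622642]
0.2 [[201.2, 176.6], [206.0, 172.6]]
0.3 [[199.0, 184.9], [203.9, 180.4]]
0.4 [[197.6, 193.2], [202.5, 188.3]]
yaw now -0.883683394160124 [ 0.17059822 -0.03240271 -0.98480775]
```

```bash
cat > dl.py <<'E'
from h import *
import pickle
def meas(im,cam,o=None):
    s=np.sqrt(.5); N=641; g=np.linspace(-80,80,N); U,V=np.meshgrid(g,g[::-1])
    px=proj(place(np.stack([122+V*s,-U,132+V*s],-1).reshape(-1,3),SC),cam,o).astype(np.float32).reshape(N,N,2)
    f=cv2.remap(im,px[...,0],px[...,1],cv2.INTER_CUBIC).astype(np.float32)
    near=np.hypot(U+1,V+3)
    red=np.clip(f[...,0]-np.maximum(f[...,1],f[...,2])-40,0,None)*(near<64)
    mk=lambda w:(np.array([(w*U).sum(),(w*V).sum()])/w.sum())
    def axis(w):
        c=mk(w); d=np.stack([U-c[0],V-c[1]],-1); S=np.einsum("ij,ija,ijb->ab",w,d,d)/w.sum(); e,v=np.linalg.eigh(S); return c,v[:,1]
    mc,mv=axis(red); 
    if mv@mc<0: mv=-mv
    # pointer: dark blob (near centre) component
    b=((f.max(-1)<150)&(near<50)).astype(np.uint8); n,l,st,ce=cv2.connectedComponentsWithStats(b); k=1+np.argmax(st[1:,4])
    w=np.clip(220-f.max(-1),0,None)*cv2.dilate((l==k).astype(np.uint8),np.ones((9,9)))*(near<46)
    # hub = erosion of blob
    hb=cv2.erode((l==k).astype(np.uint8),np.ones((21,21))); hub=mk(hb.astype(float))
    pc_,pv=axis(w*(red<30)); 
    # shaft line only (outside hub)
    sh=w*(np.hypot(U-hub[0],V-hub[1])>14)*(red<30); s1=mk(sh*(( (U-hub[0])*pv[0]+(V-hub[1])*pv[1])*np.sign(0.5*(pc_-hub)@pv)>0))
    an=lambda d:np.arctan2(d[0],d[1])
    dr=s1-hub
    T=np.linalg.inv(np.array(optics.camera_model(cam)["view"]))[:3,3] if cam!="wrist" else ray((0,0),"wrist",o)[0]
    q=place(T-np.array([SC[0],SC[1],0]),[0,0,-SC[2]])[0]-[122,0,132]; camd=np.array([-q[1],(q[0]+q[2])*s,(q[2]-q[0])*s])
    print(cam,"mark c",mc.round(2),"ang",round(an(mv),3),"hub",hub.round(2),"hub->shaft",round(an(dr),3),len(dr),"|",np.hypot(*dr).round(1),"blob axis",round(an(pv if pv[0]>0 else -pv),3),"cam",camd.round(0))
    return mc,mv,hub,an(dr)
if __name__=="__main__":
    L=lambda n:cv2.imread(n)[:,:,::-1].copy()
    meas(L("pics/a_top.png"),"top"); meas(L("pics/b.png"),"top"); 
    for k in("w3","w4"): o,im=pickle.load(open(k+".pkl","rb")); meas(im,"wrist",o)
    im=optics.get_image("top"); meas(im,"top"); im=optics.get_image("side"); meas(im,"side")
E
python3 dl.py
```

```text
top mark c [-39.26  33.7 ] ang -0.743 hub [-1.46 -7.39] hub->shaft 0.008 2 | 30.4 blob axis 0.008 cam [ 25. 669. 983.]
top mark c [-39.21  33.63] ang -0.743 hub [-1.95 -5.79] hub->shaft -1.448 2 | 16.4 blob axis 1.69 cam [ 25. 669. 983.]
wrist mark c [-39.21  36.69] ang -0.799 hub [-2.29 -0.18] hub->shaft 1.686 2 | 30.6 blob axis 1.685 cam [-112.  -10.  291.]
wrist mark c [ 54.42 -10.21] ang 1.587 hub [-0.6  -0.78] hub->shaft 1.696 2 | 29.9 blob axis 1.694 cam [-115.    1.  297.]
top mark c [ 53.1  -12.83] ang 1.741 hub [-1.8  -5.83] hub->shaft -1.444 2 | 16.4 blob axis 1.692 cam [ 25. 669. 983.]
side mark c [ 38.64 -12.25] ang 1.561 hub [-17.25  -6.01] hub->shaft 1.695 2 | 30.7 blob axis 1.678 cam [785. 328. 502.]
```

```bash
python3 -m jog '[[0,0,0.3,0,0,0,0.9],[0,0,0.6,0,0,0,0.9],[0,0,0.7,0,0,0,0.9],[0,0,0.6,0,0,0,0.9],[0,0,0.25,0,0,0,0.9],[0,0,0.04,0,0,0,0.9],[0,0,0,0,0,0,0.5],[0,0,0,0,0,0,0.5],[0,0,0,0,0,0,0.5],[0,0,0,0,0,0,0.5]]'
python3 -c "
from h import *
print(ctrl.get_obs()['qpos'])
dialread()"
python3 -m jog '[[0,0,0,0,0,-0.2,0.5],[0,0,0,0,0,-0.2,0.5],[0,0,0,0,0,0,0.5],[0,0,0,0,0,0,0.5]]'
python3 -c "
from h import *
print(ctrl.get_obs()['qpos'])
dialread();dialread()"
```

```text
t: 23.6
ee_pos: [493.2, 150.9, 87.0]
orientation: [2.672, 1.029, 0.542]
ft_force: [-1.4, 1.9, 3.2]
width: 52.5
grasp_force: 30.0
[ 0.41780437  0.41987534  2.20018342 -1.01428297  0.28557968  2.20381818]
mark 1.713 (63469) pointer 1.722 inner 1.737 diff(pointer-mark) 0.008
t: 24.05
ee_pos: [493.3, 150.9, 87.0]
orientation: [2.644, 1.083, 0.533]
ft_force: [-3.6, 3.1, 2.8]
width: 52.4
grasp_force: 30.0
[ 0.41793708  0.41991264  2.20003565 -1.01471095  0.28611768  2.16194431]
mark 1.671 (62929) pointer 1.722 inner 1.741 diff(pointer-mark) 0.051
mark 1.671 (62748) pointer 1.722 inner 1.741 diff(pointer-mark) 0.051
```

```bash
python3 -m jog '[[0,0,0,0,0,0,0.8],[0,0,0,0,0,0,0.9],[0,0,0,0,0,0,0.9],[0,0,0,0,0,0,0.9],[0,0,-0.3,0,0,0,0.9],[0,0,-0.6,0,0,0,0.9],[0,0,-0.7,0,0,0,0.9],[0,0,-0.6,0,0,0,0.9],[0,0,-0.3,0,0,0,0.9],[0,0,0,0,0,0,0.9],[0,0,0,0,0,0,0.9]]'
python3 - <<'E'
from dl import *
o=ctrl.get_obs(); im=optics.get_image("wrist"); pickle.dump((o,im),open("w5.pkl","wb"))
dialread(verbose=True,cam="wrist",o=o,im=im); meas(im,"wrist",o); dialread()
def tilt(yaw,t=np.radians(10)):
    ax=np.array([-np.sin(SC[2]),np.cos(SC[2]),0]); return R.from_rotvec(-ax*t).as_matrix()@down(yaw)
def target(phi,h,extra=0):
    p=place(lev(phi,h),SC)[0]; t=place(lev(phi+.01,h)-lev(phi-.01,h),[0,0,SC[2]])[0]; y=-t; return p,tilt(np.arctan2(y[1],y[0])),t/np.linalg.norm(t)
p,A,t=target(.3,15); print(p,t,np.arctan2(-t[1],-t[0])); go(p+[-20,20,130],A); go(p+[0,0,60],A)
E
```

```text
t: 25.25
ee_pos: [452.0, 158.1, 177.1]
orientation: [2.643, 1.081, 0.532]
ft_force: [0.7, 0.2, 0.1]
width: 79.2
grasp_force: 0.0
face (-0.42969512939453125, -1.5799560546875) 129.68234252929688 131.8737335205078
mark 1.674 (124804) pointer 1.675 inner 1.663 diff(pointer-mark) 0.001
wrist mark c [54.85 -7.42] ang 1.74 hub [-0.58 -0.8 ] hub->shaft 1.697 2 | 30.0 blob axis 1.694 cam [-117.   -1.  298.]
mark 1.669 (63293) pointer 1.720 inner 1.738 diff(pointer-mark) 0.051
[478.34669851 206.88858231  48.22412354] [-0.82211648 -0.45909933 -0.33667833] 0.50929681064464
rows 13 each [0.143, -0.005, 0.001, 0.206, 0.01, -0.952] total [1.86, -0.07, 0.01, 2.67, 0.13, -12.37]
rows 13 each [0.106, -0.004, 0.141, 0.206, 0.01, -0.952] total [1.38, -0.05, 1.83, 2.67, 0.13, -12.37]
```

```bash
python3 - <<'E'
from h import *
import pickle
def post(phi):
    P=[]
    for r in(60,76):
        for h in(12,30):
            for d in(-6,6):
                a=lev(phi,h,r); t=lev(phi+.01,h)-lev(phi-.01,h); P.append(a+d*t/np.linalg.norm(t))
    return place(np.array(P),SC)
for k in("w1","w3","w5"):
    o,im=pickle.load(open(k+".pkl","rb")); u=cv2.cvtColor(im,cv2.COLOR_RGB2HSV); m=((u[...,0]>5)&(u[...,0]<18)&(u[...,1]>170)&(u[...,2]>120)).astype(np.uint8)
    n,l,st,ce=cv2.connectedComponentsWithStats(m); i=1+np.argmax(st[1:,4]); print(k,"bbox",st[i,0],st[i,1],st[i,0]+st[i,2],st[i,1]+st[i,3])
    M=(l==i)
    for phi in np.arange(0,.5,.08):
        q=proj(post(phi),"wrist",o); h=np.zeros(M.shape,np.uint8); cv2.fillPoly(h,[cv2.convexHull(q.astype(np.float32)).astype(np.int32)],1)
        print(round(phi,2),q.min(0).round(),q.max(0).round(),"cover",round((M*h).sum()/h.sum(),2))
E
```

```text
w1 bbox 126 83 155 106
0.0 [118.  61.] [147.  84.] cover 0.0
0.08 [119.  68.] [149.  89.] cover 0.07
0.16 [121.  75.] [151.  95.] cover 0.29
0.24 [123.  80.] [153. 101.] cover 0.63
0.32 [125.  85.] [155. 107.] cover 0.81
0.4 [128.  90.] [158. 113.] cover 0.48
0.48 [131.  95.] [161. 119.] cover 0.11
w3 bbox 182 130 236 171
0.0 [201. 111.] [232. 140.] cover 0.0
0.08 [195. 116.] [226. 144.] cover 0.11
0.16 [189. 121.] [222. 149.] cover 0.39
0.24 [184. 126.] [217. 154.] cover 0.71
0.32 [180. 132.] [213. 160.] cover 0.76
0.4 [177. 138.] [209. 166.] cover 0.45
0.48 [174. 145.] [206. 171.] cover 0.15
w5 bbox 188 167 241 195
0.0 [197. 144.] [227. 171.] cover 0.0
0.08 [194. 150.] [224. 176.] cover 0.15
0.16 [191. 156.] [220. 182.] cover 0.43
0.24 [189. 163.] [218. 188.] cover 0.72
0.32 [188. 170.] [216. 194.] cover 0.78
0.4 [187. 177.] [214. 200.] cover 0.46
0.48 [187. 184.] [212. 206.] cover 0.15
```

```bash
python3 -m jog '[[0.14,0,0,0.2,0.01,-0.95,0.6],[0.14,0,0,0.2,0.01,-0.95,0.5],[0.14,0,0,0.2,0.01,-0.95,0.4],[0.14,0,0,0.21,0.01,-0.95,0.3],[0.14,0,0,0.21,0.01,-0.95,0.3],[0.14,0,0,0.21,0.01,-0.95,0.3],[0.14,0,0,0.21,0.01,-0.95,0.3],[0.14,0,0,0.21,0.01,-0.95,0.3],[0.14,0,0,0.21,0.01,-0.95,0.3],[0.14,0,0,0.21,0.01,-0.95,0.3],[0.14,0,0,0.21,0.01,-0.95,0.3],[0.14,0,0,0.21,0.01,-0.95,0.3],[0.14,0,0,0.21,0.01,-0.95,0.3],[0,0,0,0,0,0,0.3],[0,0,0,0,0,0,0.3]]'
cat >> h.py <<'E'
def tilt(yaw,t=np.radians(10)):
    ax=np.array([-np.sin(SC[2]),np.cos(SC[2]),0]); return R.from_rotvec(-ax*t).as_matrix()@down(yaw)
def target(phi,h):
    p=place(lev(phi,h),SC)[0]; t=place(lev(phi+.01,h)-lev(phi-.01,h),[0,0,SC[2]])[0]; return p,tilt(np.arctan2(-t[1],-t[0])),t/np.linalg.norm(t)
E
python3 - <<'E'
from h import *
o=ctrl.get_obs(); print(o["t"],o["ee_pos"],o["qpos"],o["width"])
p,A,t=target(.29,16); go(p-A[:,2]*50,A,3); go(p,A,5)
E
```

```text
t: 26.85
ee_pos: [463.5, 224.5, 180.2]
orientation: [1.514, 2.565, 0.085]
ft_force: [0.4, -0.3, -0.0]
width: 26.1
grasp_force: 0.0
26.85 [463.54773103 224.46598035 180.15326941] [ 0.49333941  0.27067516  1.99426664 -0.16048677  0.74984428  0.09950778] 26.140599707377728
rows 3 each [-0.064, -0.107, 0.683, -0.009, -0.001, 0.018] total [-0.19, -0.32, 2.05, -0.03, -0.0, 0.05]
rows 5 each [-0.038, -0.064, 0.66, -0.005, -0.001, 0.011] total [-0.19, -0.32, 3.3, -0.03, -0.0, 0.05]
```

```bash
python3 -m jog '[[-0.06,-0.11,0.6,0,0,0.02,0.3],[-0.06,-0.11,0.8,0,0,0.02,0.3],[-0.07,-0.1,0.65,0,0,0.01,0.3],[0,0,0,0,0,0,0.3],[0,0,0,0,0,0,0.3]]'
python3 - <<'E'
from h import *
o=ctrl.get_obs(); im=optics.get_image("wrist")
u=cv2.cvtColor(im,cv2.COLOR_RGB2HSV); m=((u[...,0]>5)&(u[...,0]<18)&(u[...,1]>170)&(u[...,2]>120)).astype(np.uint8)
n,l,st,ce=cv2.connectedComponentsWithStats(m); i=1+np.argmax(st[1:,4]); print("orange",st[i],ce[i],"pred top .29",proj(place(lev(.29),SC),"wrist",o),"tcp",proj(o["ee_pos"]+0.001,"wrist",o))
for r in range(st[i,1],st[i,1]+st[i,3],5): c=np.nonzero(l[r]==i)[0]; print(r,c.min(),c.max())
p,A,t=target(.29,16); go(p,A,2)
E
```

```text
t: 27.35
ee_pos: [469.9, 208.9, 99.3]
orientation: [1.519, 2.562, 0.085]
ft_force: [-0.2, -0.1, 1.1]
width: 26.1
grasp_force: 0.0
orange [268 214  27  61 666] [282.27777778 235.33783784] pred top .29 [[276.92512172 234.99790966]] tcp [[281.47659242 264.90451272]]
214 276 280
219 270 294
224 269 293
229 268 293
234 268 293
239 268 292
244 273 292
249 272 292
254 272 292
259 272 291
264 272 291
269 271 291
274 289 290
rows 2 each [-0.0, -0.011, 0.644, -0.004, -0.003, 0.007] total [-0.0, -0.02, 1.29, -0.01, -0.01, 0.01]
```

```bash
python3 -m jog '[[0.03,0.02,0.4,0,0,0,0.3],[0.03,0.01,0.5,0,0,0,0.3],[0,0,0.3,0,0,0,0.3],[0,0,0.09,0,0,0,0.3],[0,0,0,0,0,0,0.3],[0,0,0,0,0,0,0.05],[0,0,0,0,0,0,0.05],[0,0,0,0,0,0,0.05]]'
python3 - <<'E'
from h import *
o=ctrl.get_obs(); print(o["t"],o["ee_pos"],o["qpos"],o["width"],o["ft_force"])
d=place(o["ee_pos"]-np.array([SC[0],SC[1],0]),[0,0,-SC[2]])[0]-PC; ex=np.array([np.cos(th),0,np.sin(th)])
print("h",d@NL,"r",np.hypot(d@ex,d[1]),"phi",np.arctan2(d[1],d@ex)-np.pi+np.radians(70))
E
```

```text
t: 28.2
ee_pos: [478.3, 210.1, 49.0]
orientation: [1.518, 2.562, 0.087]
ft_force: [-3.8, -1.6, 3.5]
width: 13.6
grasp_force: 29.3
28.2 [478.31928158 210.12667069  49.01080937] [ 0.45226886  0.51681995  2.04392486 -0.23761296  0.45345396  0.15811772] 13.644625040948352 [-3.78562285 -1.55687445  3.5110545 ]
h 15.979720075517728 r 70.69617908785435 phi 0.2755418640279603
```

```bash
cat > arc.py <<'E'
from h import *
import sys
def T(phi,h=16,r=70.7):
    p=place(lev(phi,h,r),SC)[0]; M=np.eye(4); M[:3,:3]=target(phi,h)[1]; M[:3,3]=p; return M
a,b,n=map(float,sys.argv[1:4]); ph=np.linspace(a,b,int(n)+1)
o=ctrl.get_obs(); C=np.eye(4); C[:3,:3]=R.from_rotvec(o["orientation"]).as_matrix(); C[:3,3]=o["ee_pos"]
for k in range(1,len(ph)):
    D=np.linalg.inv(C)@T(ph[k]); print(np.round(np.r_[D[:3,3]/40,np.degrees(R.from_matrix(D[:3,:3]).as_rotvec())/6],2).tolist()); C=T(ph[k])
E
python3 arc.py .2755 1.0 9
```

```text
[0.0, -0.14, 0.03, -0.02, -0.01, -0.62]
[-0.0, -0.14, 0.03, -0.0, -0.0, -0.77]
[-0.0, -0.14, 0.02, 0.0, -0.0, -0.76]
[-0.0, -0.14, 0.02, -0.0, 0.0, -0.75]
[-0.0, -0.14, 0.02, 0.0, -0.0, -0.74]
[-0.0, -0.14, 0.02, 0.0, 0.0, -0.73]
[-0.0, -0.14, 0.02, -0.0, -0.0, -0.72]
[-0.0, -0.14, 0.01, 0.0, 0.0, -0.71]
[-0.0, -0.14, 0.01, -0.0, 0.0, -0.71]
```

```bash
python3 -m jog '[[0,0,0,0,0,0,0.2],[0,0,0,0,0,0,0.2],[-0.006,-0.14,0.03,-0.02,0,-0.7,0.2],[-0.006,-0.14,0.03,0,0,-0.75,0.2],[-0.006,-0.14,0.02,0,0,-0.76,0.2],[-0.006,-0.14,0.02,0,0,-0.75,0.2],[-0.006,-0.14,0.02,0,0,-0.74,0.2],[-0.006,-0.14,0.02,0,0,-0.73,0.2],[-0.006,-0.14,0.02,0,0,-0.72,0.2],[-0.006,-0.14,0.01,0,0,-0.71,0.2],[-0.006,-0.14,0.01,0,0,-0.71,0.2],[0,0,0,0,0,0,0.2]]'
cat > where.py <<'E'
from h import *
o=ctrl.get_obs(); print(o["t"],o["qpos"].round(2),o["width"],o["ft_force"],o["moment"])
d=place(o["ee_pos"]-np.array([SC[0],SC[1],0]),[0,0,-SC[2]])[0]-PC; ex=np.array([np.cos(th),0,np.sin(th)])
print("h",d@NL,"r",np.hypot(d@ex,d[1]),"phi",np.arctan2(d[1],d@ex)%(2*np.pi)-np.pi+np.radians(70))
dialread()
E
python3 where.py; python3 arc.py 1.0 1.24 4
```

```text
t: 29.4
ee_pos: [448.2, 172.9, 37.2]
orientation: [0.561, 2.913, 0.003]
ft_force: [-0.1, 1.1, -0.2]
width: 17.3
grasp_force: 0.5
29.4 [ 0.41  0.5   2.14 -0.27  0.36 -0.53] 17.34566411929908 [-0.12406527  1.10204807 -0.21976081] [ 0.24309485 -0.03272881  0.02098567]
h 14.837963656552626 r 68.52996257953447 phi 0.9986520682598283
mark 1.670 (62923) pointer 1.722 inner 1.740 diff(pointer-mark) 0.051
[0.06, -0.11, -0.01, 0.02, 0.0, -0.46]
[-0.0, -0.11, 0.0, 0.0, 0.0, -0.52]
[-0.0, -0.11, 0.0, -0.0, -0.0, -0.52]
[-0.0, -0.11, 0.0, 0.0, -0.0, -0.52]
```

```bash
python3 -m jog '[[0.02,-0.11,-0.02,0,0,-0.5,0.2],[0,-0.11,0,0,0,-0.52,0.2],[0,-0.11,0,0,0,-0.52,0.2],[0,-0.11,0,0,0,-0.52,0.2],[0,0,0,0,0,0,0.2]]'; python3 where.py
```

```text
t: 29.95
ee_pos: [443.4, 158.1, 37.8]
orientation: [0.246, 2.954, -0.02]
ft_force: [-0.6, 11.9, -3.5]
width: 17.8
grasp_force: 5.5
29.95 [ 0.38  0.49  2.16 -0.27  0.34 -0.78] 17.819024244732606 [-0.6344838  11.87683834 -3.50491312] [1.98655844 0.19316807 0.29112732]
h 16.222140074685857 r 68.40325912283551 phi 1.2257268794528513
mark 1.669 (62897) pointer 1.719 inner 1.736 diff(pointer-mark) 0.050
```

```bash
python3 -m jog '[[0,-0.03,0,0,0,0,0.2],[0,0,0,0,0,0,0.2]]'; python3 -m jog '[[0,-0.03,0,0,0,0,0.2],[0,0,0,0,0,0,0.2]]'; python3 where.py
```

```text
t: 30.2
ee_pos: [443.4, 157.9, 37.8]
orientation: [0.248, 2.954, -0.019]
ft_force: [-2.4, 17.6, -4.4]
width: 17.8
grasp_force: 8.6
t: 30.4
ee_pos: [443.4, 157.6, 37.8]
orientation: [0.247, 2.953, -0.017]
ft_force: [-4.0, 25.2, -5.6]
width: 18.0
grasp_force: 12.1
30.4 [ 0.37  0.49  2.17 -0.27  0.34 -0.78] 17.99175747105298 [-3.9720135  25.17232098 -5.62965173] [4.3812423  0.90108067 0.6739549 ]
h 16.186649840152647 r 68.26913864267414 phi 1.233164119012807
mark 1.670 (62648) pointer 1.721 inner 1.738 diff(pointer-mark) 0.051
```

```bash
python3 -m jog '[[0,0.08,0,0,0,0,0.25],[0,0.04,0,0,0,0,0.3],[0,0,0,0,0,0,0.3],[0,0,-0.3,0,0,0,0.3],[0,0,-0.7,0,0,0,0.3],[0,0,-0.8,0,0,0,0.3],[0,0,-0.8,0,0,0,0.3],[0,0,-0.6,0,0,0,0.3],[0,0,0,0,0,0,0.3],[0,0,0,0,0,0,0.3]]'
python3 - <<'E'
from dl import *
o=ctrl.get_obs(); im=optics.get_image("wrist"); print(o["t"],o["ee_pos"],o["ft_force"])
u=cv2.cvtColor(im,cv2.COLOR_RGB2HSV); m=((u[...,0]>5)&(u[...,0]<18)&(u[...,1]>170)&(u[...,2]>120)).astype(np.uint8)
n,l,st,ce=cv2.connectedComponentsWithStats(m); i=1+np.argmax(st[1:,4]); print("orange",st[i],ce[i])
M=l==i
for phi in np.arange(1.06,1.35,.04):
    P=[]
    for r in(60,76):
        for h in(12,30):
            for d in(-6,6):
                a=lev(phi,h,r); t=lev(phi+.01,h)-lev(phi-.01,h); P.append(a+d*t/np.linalg.norm(t))
    q=proj(place(np.array(P),SC),"wrist",o); H=np.zeros(M.shape,np.uint8); cv2.fillPoly(H,[cv2.convexHull(q.astype(np.float32)).astype(np.int32)],1)
    print(round(phi,2),q.min(0).round(),q.max(0).round(),round((M*H).sum()/H.sum(),2))
R_=((u[...,0]<5)|(u[...,0]>174))&(u[...,1]>170)&(u[...,2]>100)
n,l,st,ce=cv2.connectedComponentsWithStats(R_.astype(np.uint8)); print([ (st[j].tolist()) for j in np.argsort(-st[1:,4])[:4]+1])
print("dial centre px",proj(place([122,0,132],SC),"wrist",o)); t=dialread(); tm=optics.get_image("top"); meas(tm,"top")
mk=optics.masks_of("carton","top")[0]["pixels"]; p0=np.array([490.5,37.2,1.39]); B=BOX+[0,0,51]
q=minimize(lambda p:-iou(place(B,p),mk,"top"),p0,method="Nelder-Mead",options=dict(initial_simplex=p0+np.array([[0,0,0],[8,0,0],[0,8,0],[0,0,.1]]))); print(q.x,q.fun)
E
```

```text
t: 31.45
ee_pos: [420.4, 162.6, 164.1]
orientation: [0.245, 2.956, -0.024]
ft_force: [-0.6, 0.6, -0.1]
width: 26.2
grasp_force: 0.0
31.45 [420.36999587 162.60857413 164.07591365] [-0.56568136  0.64651555 -0.10452716]
orange [277 192  16  46 276] [284.51449275 207.5942029 ]
1.06 [286. 193.] [305. 215.] 0.23
1.1 [284. 192.] [301. 214.] 0.32
1.14 [281. 192.] [298. 214.] 0.44
1.18 [278. 192.] [294. 213.] 0.61
1.22 [275. 192.] [290. 213.] 0.46
1.26 [272. 192.] [287. 213.] 0.35
1.3 [268. 192.] [284. 213.] 0.27
1.34 [264. 192.] [281. 214.] 0.11
[[114, 106, 56, 42, 968], [99, 131, 14, 20, 140], [169, 137, 2, 3, 5], [173, 131, 2, 2, 3]]
dial centre px [[211.4591048  454.68182398]]
mark 1.669 (62535) pointer 1.720 inner 1.738 diff(pointer-mark) 0.051
top mark c [ 52.8  -10.36] ang 1.751 hub [-1.82 -5.83] hub->shaft -1.445 2 | 16.4 blob axis 1.691 cam [ 25. 669. 983.]
[490.26024656  37.26229236   1.37745291] -0.9503311514854431
```

```bash
python3 -c "
from workcell import ctrl
print(ctrl.close_job())"
```

```text
the job is handed in; nothing more can be done
None
```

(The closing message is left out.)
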